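Push the vial tray home and shut the sampler door

TASK

Get the vial sampler ready to run: first gently push the loaded tray all the way into the sampler until it stops, then gently swing the door fully shut over it. Only push, with the fingertips or the outside of the fingers: the four vials stay standing in their pockets and are not lifted out, the door is not moved in against the tray while the tray is still out, and the glassware and other things on the bench stay where they are.

Things in the scene. Friction and masses are not known exactly. Their poses are not given: they have to be found in the camera images.
- sampler: The vial sampler, a low cream metal box fixed on the bench, 240 deep (x) by 230 wide (y) by 105 high, open at the front. Origin: centre of its underside; x points from its open front to its rear (front face at x = -120), y to its left as seen from the robot, z up. On the rear of its top, from x = +58 back, a needle gantry stands up to 215 above the bench.
- tray (a joint): How far the vial tray has been pushed in, in m: 0 = out, its front face 90 mm in front of the sampler's front face, as it always starts; 0.09 = home against its end stop, front face level with the sampler's front face. It slides straight along the sampler's x, needs 1.5 N plus 4 N per m/s, and stays where it is left.
- tray_front (a point): Centre of the tray's flat front face (170 wide, 50 high), 35 above the bench; moves with the tray. Axes as the sampler's. The tray is a solid aluminium block, 100 deep, on the sampler's centre line, its underside 10 above the bench, with six pockets 30 deep in its top, four filled with vials whose tops stand 75 above the bench.
- door (a joint): Opening of the sampler's door in rad: 0 = shut flat on the front, grows as it swings out towards the robot and then to the left; up to 2.0. Upright hinge at the front left edge; friction 0.06 N m, no spring or latch, it stays where it is left.
- door_hinge (a point): On the hinge axis, 53 above the bench; it lies at x = -120, y = +110 in the sampler's frame. Its axes turn with the door and equal the sampler's when the door is shut: -y runs along the panel from hinge to free edge, -x is the outward normal of the outer face, which lies 12 from the hinge axis.
- door_panel (a point): On the outer face of the door, 130 from the hinge, 53 above the bench. Axes as door_hinge. The door is a cream panel with a dark window, 215 wide from the hinge to its free edge, 12 thick, from 4 to 102 above the bench. Its thickness lies wholly in front of the sampler's front face when it is shut.
- vial0: Loose amber glass vial with white cap, 18 in diameter, 45 high, standing in a pocket of the tray. Origin: centre of its underside, 30 above the bench. z is its axis.
- vial1: Loose amber glass vial with white cap, 18 in diameter, 45 high, standing in a pocket of the tray. Origin: centre of its underside, 30 above the bench. z is its axis.
- vial2: Loose amber glass vial with white cap, 18 in diameter, 45 high, standing in a pocket of the tray. Origin: centre of its underside, 30 above the bench. z is its axis.
- vial3: Loose amber glass vial with white cap, 18 in diameter, 45 high, standing in a pocket of the tray. Origin: centre of its underside, 30 above the bench. z is its axis.
- beaker: Glass beaker, 70 in diameter, 85 high, loose on the bench, a bystander. Origin: centre of its underside.
- flask: Conical glass flask, 74 in diameter at the foot, 108 high, loose on the bench, a bystander. Origin: centre of its underside.
- reagent: Amber reagent bottle with black cap, 60 in diameter, 115 high, loose on the bench, a bystander. Origin: centre of its underside.
- jar: White plastic jar, 56 in diameter, 70 high, loose on the bench, a bystander. Origin: centre of its underside.
- notes: Pad of yellow notes, 76 by 76 by 20 high, loose on the bench, a bystander. Origin: centre of its underside.
- wash: White wash bottle, 60 in diameter, 135 high, thin bent spout on top to 165, loose on the bench, a bystander. Origin: centre of its underside.

How it is judged:
On the way, in this order (a step that is already met when the one before it is completed fails the run):
1. the tray is home (within 4 mm of its stop) while the door is still open (value of joint tray above 0.086 m and value of joint door above 0.5 rad), for 0.2 s.
2. the door is shut over it (value of joint door below 0.05 rad and value of joint tray above 0.086 m), for 0.2 s.
At the end, for the whole second after the job is handed in: The tray is within 4 mm of its stop, the door within 0.05 rad of shut and at rest, all four vials upright (within 0.35 rad) in their pockets, every bystander within 25 mm of where it stood and upright (all of step 2 and velocity of joint door between -0.02 and 0.02 rad/s and not (height (world z) of any of vial0, vial1, vial2, vial3 above 0.042 m or height (world z) of any of vial0, vial1, vial2, vial3 below 0.024 m or angle between any of vial0, vial1, vial2, vial3's own z axis and vertical above 0.35 rad) and not (distance of any of beaker, flask, reagent, jar, notes, wash from where it was at the start of the episode above 0.025 m or angle between any of beaker, flask, reagent, jar, notes, wash's own z axis and vertical above 0.3 rad)); the robot touches nothing.
It fails at once if the fingers press on anything with over 40 N (contact force between the fingers and anything else above 40 N).
It fails at once if a vial is lifted 12 mm, tipped or knocked out of its pocket (height (world z) of any of vial0, vial1, vial2, vial3 above 0.042 m or height (world z) of any of vial0, vial1, vial2, vial3 below 0.024 m or angle between any of vial0, vial1, vial2, vial3's own z axis and vertical above 0.35 rad).
It fails at once if a bystander is moved more than 25 mm or tipped (distance of any of beaker, flask, reagent, jar, notes, wash from where it was at the start of the episode above 0.025 m or angle between any of beaker, flask, reagent, jar, notes, wash's own z axis and vertical above 0.3 rad).
It fails at once if the door is swung in against the tray while the tray is still out ((value of joint tray below 0.06 m and value of joint door below 0.87 rad) or (value of joint tray below 0.03 m and value of joint door below 1.15 rad)).
It also fails if it takes over 64 s, if anything falls off the work surface, if the arm or the gripper's body presses on something with over 40 N, if the wrist force passes 120 N, or if a joint passes its speed limit or range.

ROBOT

A 6-joint arm with a two-finger parallel gripper is mounted at the origin on the work surface. World frame = base frame: x ahead of the robot, y to its left, z up, the work surface at z = 0. Lengths are in m, angles in rad, forces in N, time in s.
With the tool pointing down it reaches from about 0.275 to 0.825 m from the base axis. Payload 4.9 kg.
Tool frame: the origin (TCP) lies on the centre line of the jaws, within the pads' length; the fingertips stand 8 mm ahead of it and the grasp point (between the pads) lies 11 mm behind it (env.tip_reach is the distance from the TCP to the fingertips, in m); y points along the fingers, z is the direction in which the jaws open and shut, and the axes are right-handed (so a half turn about y gives the same grasp; the last joint's range is limited). The gripper opens to 85 mm and grips with 20 to 120 N. Pads are 22 mm wide; open, the fingers measure 114 mm over their backs; the gripper's body (76 mm by 85 mm) begins 54 mm behind the grasp point. The pads swing forward as they close: fully open they stand 13 mm farther back than shut.
Start: joints at [-1.297, 0.326, -0.193, 1.052, 0, 1.437], TCP at [0.218, -0.505, 0.201] pointing down, gripper open.
Joint ranges: [-2.65, 2.65], [-0.97, 1.79], [-1.3, 1.35], [-1.93, 2.1], [-1.47, 1.37], [-3.14, 3.14]. Speed limits (rad/s): [2.57, 2.57, 3.14, 3.14, 3.14, 3.14].

INTERFACE

Orientations are given as a unit quaternion [w, x, y, z].
In Python, from plant import sensors, optics, order, env gives the robot as it stands.
- The arm moves only by the shell command python3 -m handwheel 'ROWS' [OPENING] [FORCE]. ROWS is JSON, a list of rows, each a list of 6 numbers: the shift along the tool's x, y, z each as a share of 0.03 m, from -1 to 1, then the turn, a rotation vector about the tool's x, y, z each as a share of 0.12 rad, from -1 to 1. In form: [[tx, ty, tz, wx, wy, wz], ...]. A call has 1 to 12 rows; each row shifts and turns the commanded pose from where the row before left it, along the tool's axes as they then stand; what a row does not reach is not made up. A row lasts 1/12 s, in which the tool goes at most 41.7 mm and 7.16 degrees, less where a joint would pass 70% of its speed; a pose out of reach is approached as far as the arm can. A call with a number of a shift or a turn outside -1 to 1 is refused whole. A call with a gripper value outside its range is refused whole. OPENING is the closure, from 0 (fully open) to 1 (shut), set as the call begins (- or left out, the last holds). The fingers move at their own pace and stop on an object; FORCE is the grip in N (left out, the last holds). Time passes only in rows, so rows that do not move let the fingers close. It gives the time, the measured TCP pose, the force and the opening at its end, in the units of the state.
- sensors.get_state(): the state, without advancing time (a new reading comes with each control period).
- optics.read_camera(name): name is "side" or "top"; returns the picture (480x640x3 uint8, red, green, blue); there is no depth.
- optics.camera_model(name): a dict with "camera_matrix" (3x3 intrinsics, pixels), "cam_to_world" (4x4, takes a point from camera to world coordinates). Camera axes: x right, y down, z forward; pixel columns grow to the right and rows downward; lengths in m; the calibration is good to about 2 mm. A picture is of the moment at which its call begins. camera_model takes no time and is no camera call.
- order.job_done(): hands the job in, once; it reports no verdict.
The state is a dict: "clock": time; "joint_positions": joint angles; "dq": joint speeds; "joint_torque": joint torques, N m; "ee_pos": TCP position; "ee_rot": TCP orientation; "force": force on the tool from outside, world axes, zero at the start; "ft_torque": the same for the moment, N m; "grip_width": opening from 0.0 (shut) to 1.0 (fully open).
Only numpy, scipy, OpenCV 4.12 (cv2) and the standard library are available. Lean on these libraries where they do the work, as an engineer would, in place of code of your own. Each camera call takes 0.05 s, during which the arm holds its last target. There are 200 camera calls.

## Working session

There is one attempt and no reset: what is moved stays moved. The work goes in short steps, Python scripts to look and compute and a shell command to move; the robot and the scene stay as the last step left them, time stands still between calls to the robot, and variables do not carry over. Pictures are saved under pics/ and viewed, about 8 in all and at most 12, crops included, and the job is handed in when it is done.

```bash
ls; mkdir -p pics; python3 - <<'E'
from plant import sensors, optics, order, env
import cv2
s=sensors.get_state(); print(s['clock'],s['ee_pos'],s['ee_rot'],s['grip_width'],env.tip_reach)
for n in("top","side"):
    cv2.imwrite(f"pics/{n}0.png",optics.read_camera(n)[:,:,::-1])
    m=optics.camera_model(n);print(m)
E
```

```text
pics
0.0 [ 0.21797266 -0.50428345  0.200119  ] [ 0.1431344  -0.14321038  0.69305568 -0.69186498] 0.9963381991942947 0.008
{'camera_matrix': array([[608.86724886,   0.        , 326.73679371],
       [  0.        , 608.86724886, 252.54454605],
       [  0.        ,   0.        ,   1.        ]]), 'cam_to_world': array([[-0.10820248, -0.9736687 ,  0.20065265,  0.32702213],
       [-0.99412489,  0.1065466 , -0.01906625,  0.02978198],
       [-0.00281464, -0.20153681, -0.9794769 ,  1.25794276],
       [ 0.        ,  0.        ,  0.        ,  1.        ]])}
{'camera_matrix': array([[562.71765852,   0.        , 322.2925994 ],
       [  0.        , 562.71765852, 242.40268148],
       [  0.        ,   0.        ,   1.        ]]), 'cam_to_world': array([[ 0.9694931 , -0.17323482,  0.17341519,  0.389785  ],
       [-0.24483128, -0.65013031,  0.71929704, -0.73086022],
       [-0.01186482, -0.73981097, -0.67271015,  0.75152948],
       [ 0.        ,  0.        ,  0.        ,  1.        ]])}
```

View pics/top0.png

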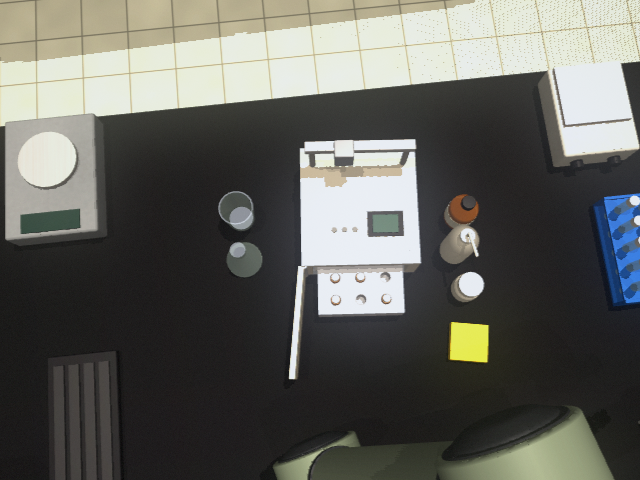

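View pics/side0.png

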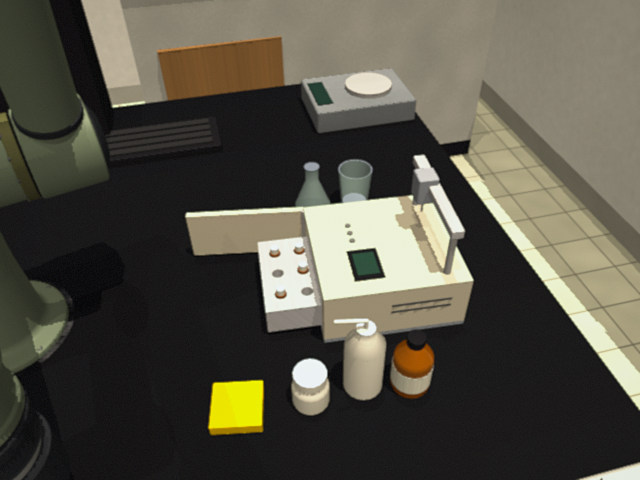

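```bash
cat > h.py <<'E'
import numpy as np
from plant import sensors, optics, order, env
from scipy.spatial.transform import Rotation as R
def ray(n,u,v,z):
    m=optics.camera_model(n);T=m['cam_to_world'];d=T[:3,:3]@np.linalg.inv(m['camera_matrix'])@[u,v,1.];c=T[:3,3]
    return c+d*(z-c[2])/d[2]
def pix(n,p):
    m=optics.camera_model(n);T=m['cam_to_world'];q=m['camera_matrix']@(T[:3,:3].T@(np.array(p)-T[:3,3]));return q[:2]/q[2]
E
python3 - <<'E'
import cv2
from h import *
np.set_printoptions(precision=4,suppress=True)
im=cv2.imread('pics/top0.png')[250:390,280:430]
cv2.imwrite('pics/crop1.png',cv2.resize(im,None,fx=4,fy=4,interpolation=cv2.INTER_CUBIC))
for n,u,v,z in [("top",319,314,.06),("top",405,313,.06),("top",420,263,.105),("top",292,378,.102),("top",302,267,.102),("side",305,206,.105),("side",324,297,.105),("side",270,309,.06),("side",258,243,.06),("side",187,213,.102),("side",469,280,.105)]:
    print(n,u,v,ray(n,u,v,z))
for n,u,v,z in [("side",311,165,.108),("side",355,165,.085),("side",310,370,.07),("top",468,285,.07),("top",236,198,.085),("top",237,250,.108),("top",458,206,.1),("top",469,342,.02),("top",467,235,.135)]: print(n,u,v,ray(n,u,v,z))
s=sensors.get_state();print(R.from_quat(np.roll(s['ee_rot'],-1)).as_matrix())
E
```

```text
top 319 314 [0.4513 0.035  0.06  ]
top 405 313 [ 0.4349 -0.1335  0.06  ]
top 420 263 [ 0.5232 -0.169   0.105 ]
top 292 378 [0.334  0.0973 0.102 ]
top 302 267 [0.5407 0.0578 0.102 ]
side 305 206 [0.5501 0.0652 0.105 ]
side 324 297 [ 0.5283 -0.1617  0.105 ]
side 270 309 [ 0.447 -0.125  0.06 ]
side 258 243 [0.454  0.0373 0.06  ]
side 187 213 [0.3377 0.1049 0.102 ]
side 469 280 [ 0.7594 -0.1852  0.105 ]
side 311 165 [0.5903 0.1866 0.108 ]
side 355 165 [0.6855 0.1955 0.085 ]
side 310 370 [ 0.4814 -0.2626  0.07  ]
top 468 285 [ 0.4753 -0.2628  0.07  ]
top 236 198 [0.6981 0.1757 0.085 ]
top 237 250 [0.5864 0.1791 0.108 ]
top 458 206 [ 0.6292 -0.2601  0.1   ]
top 469 342 [ 0.3666 -0.2592  0.02  ]
top 467 235 [ 0.5619 -0.2597  0.135 ]
[[-0.918  -0.0004  0.3966]
 [-0.3966  0.0016 -0.918 ]
 [-0.0002 -1.     -0.0016]]
```

View pics/crop1.png

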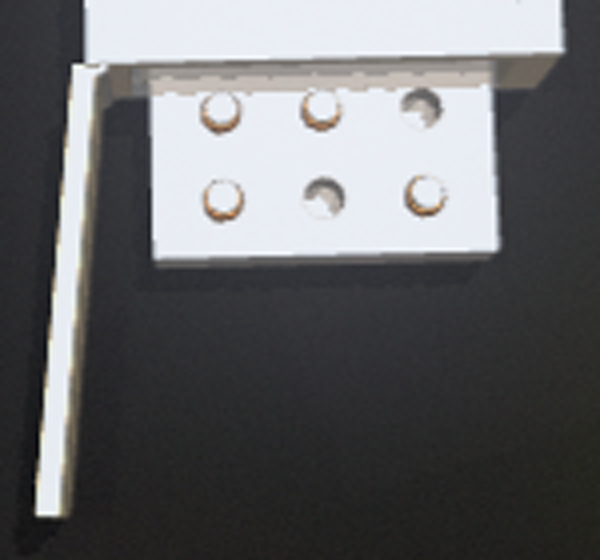

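```bash
python3 -m handwheel '[[0,0,0,0,0.84,0],[0,0,0,0,0.84,0],[0,0,0,0,0.84,0],[0,0,0,0,0.84,0],[0,0,0,0,0.84,0],[-0.23,0,-0.8,0,0,0],[-0.23,0,-0.8,0,0,0],[-0.23,0,-0.8,0,0,0],[-0.23,0,-0.8,0,0,0],[-0.23,0,-0.8,0,0,0],[-0.23,0,-0.8,0,0,0],[-0.23,0,-0.8,0,0,0]]' 1 20
python3 -m handwheel '[[-0.2,0,-0.8,0,0,0],[-0.2,0,-0.8,0,0,0],[-0.2,0,-0.8,0,0,0],[-0.2,0,-0.8,0,0,0],[-0.2,0,-0.8,0,0,0],[-0.2,0,-0.8,0,0,0],[-0.2,0,-0.8,0,0,0],[-0.2,0,-0.8,0,0,0],[-0.2,0,-0.8,0,0,0],[-0.2,0,-0.8,0,0,0],[-0.2,0,-0.8,0,0,0],[0,0,0,0,0,0]]'
```

```text
clock: 1.1
ee_pos: [0.2824, -0.3409, 0.2005]
ee_rot: [-0.034, 0.034, 0.707, -0.706]
force: [0.0, -0.9, -0.1]
grip_width: -0.006
clock: 2.1
ee_pos: [0.3737, -0.0827, 0.2007]
ee_rot: [-0.032, 0.032, 0.707, -0.706]
force: [0.0, -0.8, 0.1]
grip_width: -0.001
```

```bash
python3 -m handwheel '[[0,0,-0.7,0,0,0],[0,0,-0.65,0,0,0],[0,0.8,0,0,0,0],[0,0.8,0,0,0,0],[0,0.8,0,0,0,0],[0,0.8,0,0,0,0],[0,0.8,0,0,0,0],[0,0.5,0,0,0,0],[0,0.45,0,0,0,0],[0,0,0,0,0,0],[0,0,0,0,0,0]]'
python3 - <<'E'
import cv2
from h import *
im=optics.read_camera('side')[:,:,::-1]
cv2.imwrite('pics/s1.png',cv2.resize(im[180:360,160:400],None,fx=3,fy=3,interpolation=cv2.INTER_CUBIC))
E
```

```text
clock: 3.02
ee_pos: [0.3764, -0.0457, 0.052]
ee_rot: [-0.035, 0.033, 0.706, -0.706]
force: [-0.7, -0.2, 0.1]
grip_width: 0.001
```

View pics/s1.png

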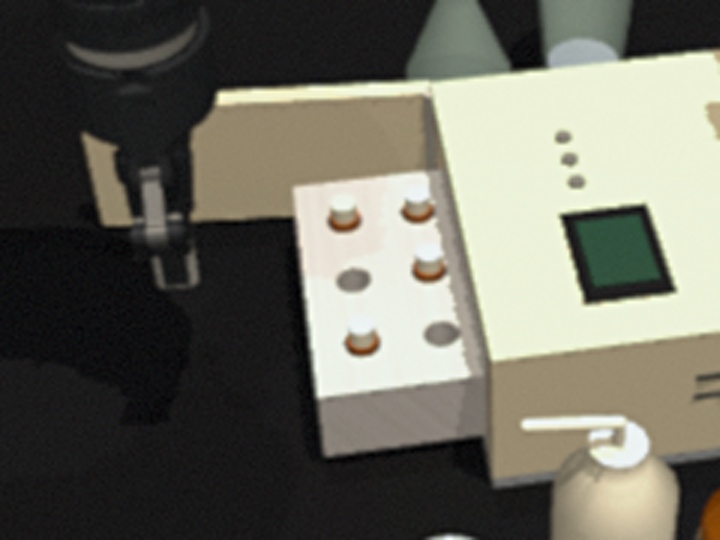

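```bash
python3 -m handwheel '[[-0.3,0,0,0,0,0],[-0.3,0,0,0,0,0],[-0.3,0,0,0,0,0],[-0.3,0,0,0,0,0],[-0.2,0,0,0,0,0],[-0.2,0,0,0,0,0],[-0.2,0,0,0,0,0],[-0.2,0,0,0,0,0],[-0.2,0,0,0,0,0],[-0.2,0,0,0,0,0],[-0.2,0,0,0,0,0]]'
python3 -m handwheel '[[-0.2,0,0,0,0,0],[-0.2,0,0,0,0,0],[-0.2,0,0,0,0,0],[-0.2,0,0,0,0,0],[-0.2,0,0,0,0,0],[-0.2,0,0,0,0,0]]'
```

```text
clock: 3.98
ee_pos: [0.4554, -0.0531, 0.0523]
ee_rot: [-0.034, 0.034, 0.706, -0.706]
force: [-0.3, 0.5, 0.8]
grip_width: 0.0
clock: 4.48
ee_pos: [0.4914, -0.0566, 0.0524]
ee_rot: [-0.034, 0.034, 0.706, -0.706]
force: [0.0, 0.1, 0.9]
grip_width: 0.008
```

```bash
python3 - <<'E'
import cv2
from h import *
a=optics.read_camera('side')[180:360,160:400,::-1];b=optics.read_camera('top')[240:390,280:440,::-1]
cv2.imwrite('pics/s2.png',np.hstack([cv2.resize(a,(400,300)),cv2.resize(b,(320,300))]))
E
```

```text
(no output)
```

View pics/s2.png

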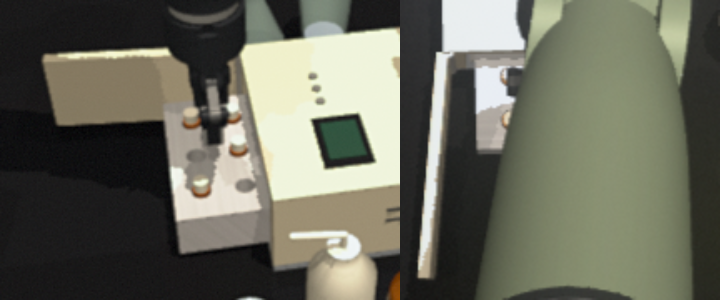

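```bash
python3 - <<'E'
from h import *
print(sensors.get_state()['ee_pos'])
for z in (.04,.06,.08): print(z,pix('side',[.4914,-.0566,z]))
print(pix('side',[.445,-.048,.06]),ray('side',269,309,.06))
E
```

```text
[ 0.4921379  -0.05676577  0.05250662]
0.04 [288.96153186 282.79549117]
0.06 [288.36020354 274.75402656]
0.08 [287.74192063 266.48583087]
[260.86247575 276.24182724] [ 0.4454398  -0.12459541  0.06      ]
```

```bash
python3 - <<'E'
import cv2
from h import *
im=optics.read_camera('side')[:,:,::-1]
cv2.imwrite('pics/s3.png',cv2.resize(im[200:350,220:370],(600,600),interpolation=cv2.INTER_CUBIC))
E
```

```text
(no output)
```

View pics/s3.png

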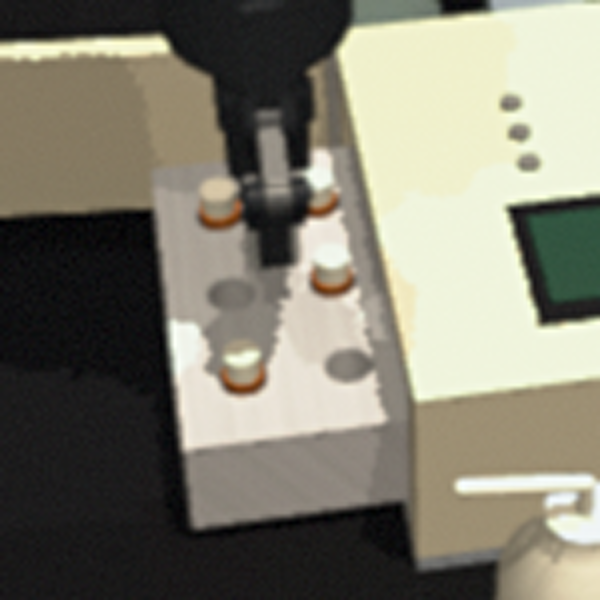

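```bash
python3 -m handwheel '[[0.5,0,0,0,0,0],[0.7,0,0,0,0,0],[0.8,0,0,0,0,0],[0.8,0,0,0,0,0],[0.8,0,0,0,0,0],[0.6,0,0,0,0,0],[0,0,0,0,0,0],[0,0,0,0,0,0]]'
python3 - <<'E'
import cv2
from h import *
s=sensors.get_state();p=s['ee_pos'];print(p,s['joint_positions'],s['force'])
for z in (-.008,.03,.06,.1,.14): print(z,pix('side',p+[0,0,z]),pix('side',p+[0,-.04,z]),pix('top',p+[0,0,z]))
im=optics.read_camera('side')[:,:,::-1]
a=cv2.resize(im[150:300,150:300],(450,450),interpolation=cv2.INTER_CUBIC)
b=optics.read_camera('top')[240:390,280:400,::-1]
cv2.imwrite('pics/s4.png',np.hstack([a,cv2.resize(b,(360,450))]))
E
```

```text
clock: 5.3
ee_pos: [0.3646, -0.0442, 0.0525]
ee_rot: [-0.034, 0.034, 0.706, -0.706]
force: [0.9, -0.5, 0.6]
grip_width: -0.001
[ 0.3645775  -0.04424348  0.05252253] [-3.22588722e-01  1.82317633e-01 -8.41528328e-01  5.47004634e-01
  5.41280722e-05  2.91559831e+00] [ 0.94742136 -0.50071314  0.6096173 ]
-0.008 [214.92012687 289.64636758] [217.50626474 306.72641333] [363.82532303 354.28572653]
0.03 [211.72876411 274.09448878] [214.28667129 291.16263289] [364.95897887 353.53060177]
0.06 [209.08390766 261.20579832] [211.61433285 278.24432831] [365.90668279 352.89933902]
0.1 [205.37136334 243.11414169] [207.85694964 260.08082777] [367.24964918 352.00479313]
0.14 [201.42798883 223.89762295] [203.85791569 240.74916763] [368.69259868 351.04364878]
```

View pics/s4.png

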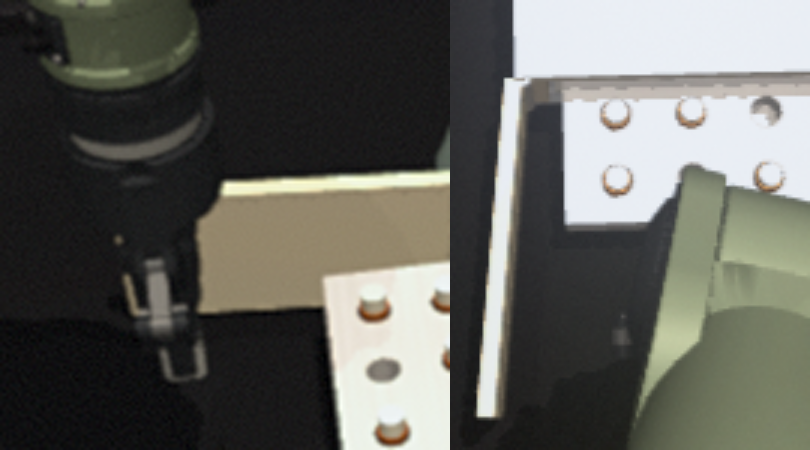

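```bash
python3 -m handwheel '[[0,0.3,0,0,0,0],[0,0.3,0,0,0,0],[0,0.3,0,0,0,0],[0,0.2,0,0,0,0],[0,0.1,0,0,0,0],[0,0,0,0,0,0],[0,0,0,0,0,0]]'
python3 -m handwheel '[[-0.3,0,0,0,0,0],[-0.3,0,0,0,0,0],[-0.3,0,0,0,0,0],[-0.3,0,0,0,0,0],[-0.2,0,0,0,0,0],[-0.2,0,0,0,0,0],[-0.2,0,0,0,0,0],[-0.2,0,0,0,0,0]]'
python3 -m handwheel '[[-0.15,0,0,0,0,0],[-0.15,0,0,0,0,0],[-0.15,0,0,0,0,0],[-0.15,0,0,0,0,0]]'
python3 - <<'E'
import cv2
from h import *
im=optics.read_camera('side')[:,:,::-1]
cv2.imwrite('pics/s5.png',cv2.resize(im[150:350,180:380],(600,600),interpolation=cv2.INTER_CUBIC))
E
```

```text
clock: 5.98
ee_pos: [0.3657, -0.0445, 0.0164]
ee_rot: [-0.034, 0.034, 0.706, -0.706]
force: [-0.3, -0.2, 0.4]
grip_width: -0.0
clock: 6.65
ee_pos: [0.4255, -0.0502, 0.0163]
ee_rot: [-0.034, 0.034, 0.706, -0.706]
force: [-0.7, -0.2, -0.2]
grip_width: -0.003
clock: 6.98
ee_pos: [0.4425, -0.0517, 0.0162]
ee_rot: [-0.035, 0.033, 0.706, -0.706]
force: [-2.0, 0.9, 0.8]
grip_width: -0.001
```

View pics/s5.png

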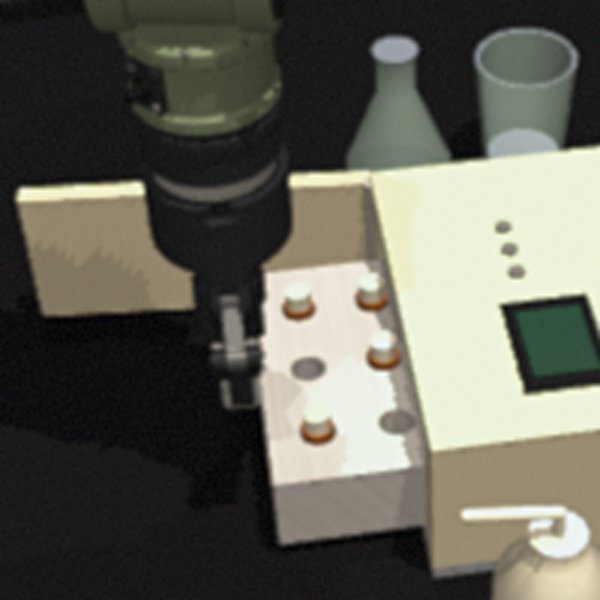

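```bash
python3 -m handwheel '[[-0.15,0,0,0,0,0],[-0.2,0,0,0,0,0],[-0.2,0,0,0,0,0],[-0.2,0,0,0,0,0],[-0.2,0,0,0,0,0],[-0.2,0,0,0,0,0],[-0.2,0,0,0,0,0],[-0.2,0,0,0,0,0],[-0.2,0,0,0,0,0],[-0.2,0,0,0,0,0]]'
python3 -m handwheel '[[-0.15,0,0,0,0,0],[-0.1,0,0,0,0,0],[-0.1,0,0,0,0,0],[-0.05,0,0,0,0,0],[-0.05,0,0,0,0,0]]'
```

```text
clock: 7.87
ee_pos: [0.5019, -0.0575, 0.0164]
ee_rot: [-0.034, 0.034, 0.706, -0.706]
force: [-1.6, 1.5, -0.5]
grip_width: 0.005
clock: 8.28
ee_pos: [0.5148, -0.059, 0.0165]
ee_rot: [0.034, -0.034, -0.706, 0.706]
force: [-1.9, 1.1, 1.2]
grip_width: -0.002
```

```bash
python3 -m handwheel '[[-0.06,0,0,0,0,0],[-0.06,0,0,0,0,0],[-0.06,0,0,0,0,0]]'
python3 -m handwheel '[[-0.06,0,0,0,0,0],[-0.06,0,0,0,0,0]]'
```

```text
clock: 8.53
ee_pos: [0.5201, -0.0594, 0.0164]
ee_rot: [0.034, -0.034, -0.706, 0.706]
force: [-2.0, 0.6, 0.8]
grip_width: -0.0
clock: 8.7
ee_pos: [0.5206, -0.0591, 0.0157]
ee_rot: [-0.036, 0.032, 0.707, -0.706]
force: [-9.8, 3.0, 0.2]
grip_width: 0.003
```

```bash
python3 -m handwheel '[[0.2,0,0,0,0,0],[0.6,0,0,0,0,0],[0.9,0,0,0,0,0],[0.9,0,0,0,0,0],[0.7,0,0,0,0,0],[0,-0.7,0,0,0,0],[0,-0.8,0,0,0,0],[0,-0.8,0,0,0,0],[0,-0.8,0,0,0,0],[0,-0.6,0,0,0,0],[0,0,0,0,0,0]]'
python3 -m handwheel '[[0,0,0,0,-1,0],[0,0,0,0,-1,0],[0,0,0,0,-1,0],[0,0,0,0,-1,0],[0,0,0,0,-1,0],[0,0,0,0,-1,0],[0,0,0,0,-1,0],[0,0,0,0,-1,0],[0,0,0,0,-1,0],[0,0,0,0,-1,0],[0,0,0,0,-1,0],[0,0,0,0,-1,0]]'
python3 -m handwheel '[[-0.7,0,-0.36,0,0,0],[-0.7,0,-0.36,0,0,0],[-0.7,0,-0.36,0,0,0],[-0.7,0,-0.36,0,0,0],[-0.7,0,-0.36,0,0,0],[-0.7,0,-0.36,0,0,0],[-0.7,0,-0.36,0,0,0],[-0.7,0,-0.36,0,0,0],[-0.7,0,-0.36,0,0,0],[-0.7,0,-0.36,0,0,0],[0,0,0,0,0,0]]'
python3 - <<'E'
import cv2
from h import *
s=sensors.get_state();print(s['ee_pos'],s['joint_positions']);print(R.from_quat(np.roll(s['ee_rot'],-1)).as_matrix().round(3))
a=optics.read_camera('side')[130:350,140:380,::-1];b=optics.read_camera('top')[230:400,270:440,::-1]
cv2.imwrite('pics/s6.png',np.hstack([cv2.resize(a,(436,400)),cv2.resize(b,(360,400))]))
E
```

```text
clock: 9.62
ee_pos: [0.4286, -0.0513, 0.1312]
ee_rot: [0.031, -0.037, -0.705, 0.707]
force: [0.5, 0.6, -0.9]
grip_width: -0.004
clock: 10.62
ee_pos: [0.4253, -0.0504, 0.1268]
ee_rot: [-0.442, 0.442, -0.552, 0.552]
force: [0.0, -0.7, 0.4]
grip_width: -0.002
clock: 11.53
ee_pos: [0.3664, 0.1815, 0.1269]
ee_rot: [0.442, -0.441, 0.553, -0.552]
force: [0.2, 0.7, 0.3]
grip_width: 0.003
[0.36644601 0.18152739 0.12690632] [ 2.77787700e-01  1.39461857e-01 -6.48111566e-01  7.82387847e-01
  1.43226944e-03  2.07136370e+00]
[[-0.221  0.     0.975]
 [-0.975  0.002 -0.221]
 [-0.002 -1.     0.   ]]
```

View pics/s6.png

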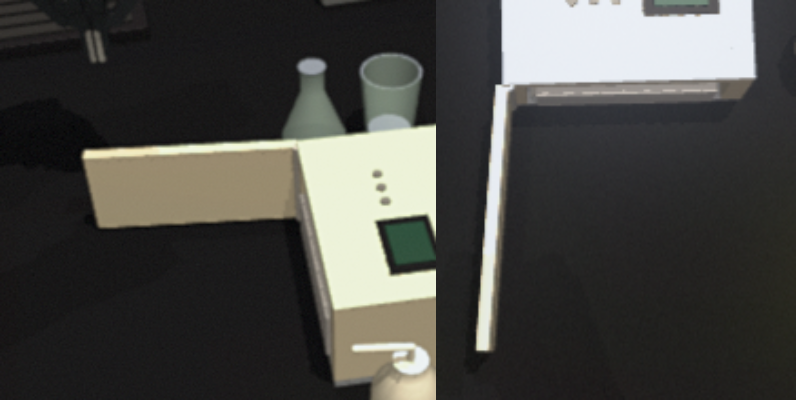

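```bash
python3 -m handwheel '[[0,0.7,0,0,0,0],[0,0.8,0,0,0,0],[0,0.8,0,0,0,0],[0,0.7,0,0,0,0],[0,0.5,0,0,0,0],[0,0.1,0,0,0,0],[0.4,0,0,0,0,0],[0.4,0,0,0,0,0],[0.4,0,0,0,0,0],[0.2,0,0,0,0,0],[0,0,0,0,0,0]]'
python3 -m handwheel '[[0.2,0,0,0,0,0],[0.2,0,0,0,0,0],[0.2,0,0,0,0,0],[0.1,0,0,0,0,0]]'
```

```text
clock: 12.55
ee_pos: [0.3579, 0.1366, 0.0198]
ee_rot: [-0.439, 0.439, -0.554, 0.554]
force: [-0.2, 0.6, 0.5]
grip_width: 0.005
clock: 12.88
ee_pos: [0.3527, 0.1168, 0.0194]
ee_rot: [-0.44, 0.44, -0.553, 0.553]
force: [-0.2, -0.2, 0.0]
grip_width: 0.001
```

```bash
python3 -m handwheel '[[0.32,0,0.03,0,-0.4,0],[0.32,0,0.03,0,-0.4,0],[0.32,0,0.03,0,-0.4,0],[0.32,0,0.03,0,-0.4,0],[0.31,0,0.03,0,-0.4,0],[0.31,0,0.03,0,-0.4,0],[0.31,0,0.03,0,-0.4,0],[0.31,0,0.03,0,-0.4,0],[0,0,0,0,0,0]]'
cat > st.py <<'E'
from h import *
s=sensors.get_state();M=R.from_quat(np.roll(s['ee_rot'],-1)).as_matrix();v=s['ee_pos']-np.array([.543,.055,0])
print('rel: r',-(v@M[:,2]),'e',-(v@M[:,0]),'theta~',np.pi/2-.0-(np.arctan2(M[1,0],M[0,0])+.095+np.pi/2))
E
python3 st.py; python3 - <<'E'
import cv2
from h import *
a=optics.read_camera('side')[130:350,140:380,::-1];b=optics.read_camera('top')[230:400,270:440,::-1]
cv2.imwrite('pics/s7.png',np.hstack([cv2.resize(a,(436,400)),cv2.resize(b,(360,400))]))
E
```

```text
clock: 13.63
ee_pos: [0.356, 0.0409, 0.0195]
ee_rot: [0.537, -0.537, 0.459, -0.46]
force: [0.3, 0.9, -0.7]
grip_width: -0.001
rel: r 0.1868796828019939 e 0.015076958795550844 theta~ 1.3198251204646168
```

View pics/s7.png

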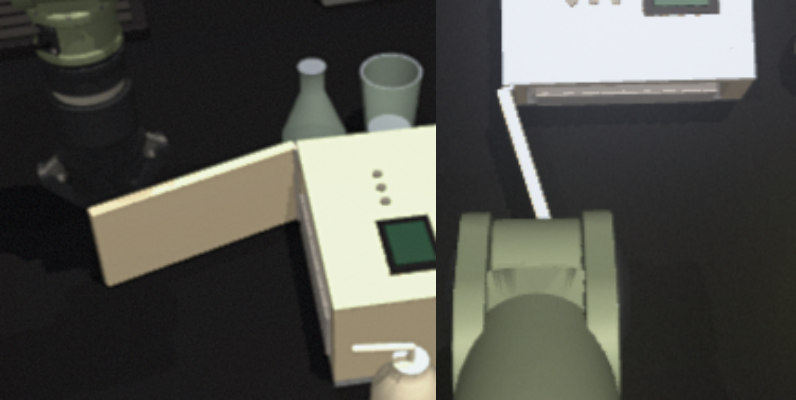

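```bash
python3 -m handwheel '[[0.3,0,-0.02,0,-0.4,0],[0.3,0,-0.02,0,-0.4,0],[0.3,0,-0.02,0,-0.4,0],[0.3,0,-0.02,0,-0.4,0],[0.3,0,-0.02,0,-0.4,0],[0.3,0,-0.02,0,-0.4,0],[0.3,0,-0.02,0,-0.4,0],[0.3,0,-0.02,0,-0.4,0],[0.3,0,-0.02,0,-0.4,0],[0.3,0,-0.02,0,-0.4,0],[0.3,0,-0.02,0,-0.4,0],[0.3,0,-0.02,0,-0.4,0]]'; python3 st.py
```

```text
clock: 14.73
ee_pos: [0.3923, -0.0578, 0.0192]
ee_rot: [0.646, -0.646, 0.287, -0.287]
force: [-0.7, 0.3, 0.2]
grip_width: 0.004
rel: r 0.18740792853172852 e 0.017462151005098275 theta~ 0.7406629587622348
```

```bash
python3 -m handwheel '[[0.3,0,-0.02,0,-0.4,0],[0.3,0,-0.02,0,-0.4,0],[0.3,0,-0.02,0,-0.4,0],[0.3,0,-0.02,0,-0.4,0],[0.3,0,-0.02,0,-0.4,0],[0.3,0,-0.02,0,-0.4,0],[0.3,0,-0.02,0,-0.4,0],[0.3,0,-0.02,0,-0.4,0],[0.22,0,-0.02,0,-0.3,0],[0.15,0,-0.02,0,-0.2,0],[0.15,0,-0.02,0,-0.2,0],[0,0,0,0,0,0]]'; python3 st.py
```

```text
clock: 15.73
ee_pos: [0.46, -0.1142, 0.0193]
ee_rot: [0.695, -0.695, 0.13, -0.13]
force: [1.3, -0.5, 0.6]
grip_width: 0.001
rel: r 0.1877400892073063 e 0.016283638924677667 theta~ 0.27461438531301274
```

```bash
python3 -m handwheel '[[0.15,0,-0.01,0,-0.2,0],[0.15,0,-0.01,0,-0.2,0],[0.15,0,-0.01,0,-0.2,0],[0.15,0,-0.01,0,-0.2,0],[0.15,0,-0.01,0,-0.2,0],[0.15,0,-0.01,0,-0.2,0],[0.1,0,-0.01,0,-0.1,0]]'; python3 -m handwheel '[[0.08,0,0,0,-0.1,0],[0.08,0,0,0,-0.1,0],[0.08,0,0,0,-0.1,0]]';python3 st.py
```

```text
clock: 16.32
ee_pos: [0.4879, -0.1256, 0.0194]
ee_rot: [-0.703, 0.703, -0.075, 0.075]
force: [0.4, -0.1, -0.1]
grip_width: -0.005
clock: 16.57
ee_pos: [0.4943, -0.1268, 0.0193]
ee_rot: [-0.704, 0.704, -0.062, 0.062]
force: [-1.6, -0.0, 1.3]
grip_width: 0.002
rel: r 0.18757245468844755 e 0.015978872600668576 theta~ 0.08171154292653915
```

```bash
python3 -m handwheel '[[0.07,0,0,0,-0.1,0],[0.07,0,0,0,-0.1,0],[0.06,0,0,0,-0.1,0]]'; python3 -m handwheel '[[0.04,0,0,0,0,0],[0.04,0,0,0,0,0]]'; python3 -m handwheel '[[0.04,0,0,0,0,0],[0.04,0,0,0,0,0]]'
```

```text
clock: 16.82
ee_pos: [0.5003, -0.1278, 0.0194]
ee_rot: [-0.705, 0.705, -0.05, 0.05]
force: [-1.6, -0.6, -0.5]
grip_width: 0.001
clock: 16.98
ee_pos: [0.5017, -0.1279, 0.0192]
ee_rot: [0.705, -0.705, 0.051, -0.049]
force: [-4.1, 1.3, 1.1]
grip_width: -0.004
clock: 17.15
ee_pos: [0.5015, -0.1275, 0.0186]
ee_rot: [0.706, -0.705, 0.052, -0.048]
force: [-9.7, 1.6, 2.4]
grip_width: -0.001
```

Firm stop at the predicted place (0.502 against 0.5025). Hold briefly, back straight off, then look.

```bash
python3 -m handwheel '[[0,0,0,0,0,0],[0,0,0,0,0,0],[0,0,0,0,0,0],[-0.1,0,0,0,0,0],[-0.2,0,0,0,0,0],[-0.5,0,0,0,0,0],[-0.8,0,0,0,0,0],[-0.8,0,0,0,0,0],[-0.8,0,0,0,0,0],[-0.7,0,0,0,0,0],[0,-0.5,0,0,0,0],[0,0,0,0,0,0]]'
python3 -m handwheel '[[0,-0.7,0,0,0,0],[0,-0.8,0,0,0,0],[0,-0.8,0,0,0,0],[0,-0.8,0,0,0,0],[0,-0.5,0,0,0,0],[0,0,0,0,0,0],[0,0,0,0,0,0]]'
python3 - <<'E'
import cv2
from h import *
a=optics.read_camera('side')[130:450,140:480,::-1];b=optics.read_camera('top')[130:400,210:500,::-1]
cv2.imwrite('pics/s8.png',np.hstack([cv2.resize(a,(400,376)),cv2.resize(b,(400,376))]))
E
```

```text
clock: 18.15
ee_pos: [0.3891, -0.1122, 0.0358]
ee_rot: [-0.705, 0.706, -0.049, 0.051]
force: [1.4, 0.5, -0.6]
grip_width: 0.002
clock: 18.73
ee_pos: [0.3909, -0.1127, 0.143]
ee_rot: [-0.705, 0.706, -0.049, 0.051]
force: [0.6, 0.4, -0.8]
grip_width: 0.002
```

View pics/s8.png

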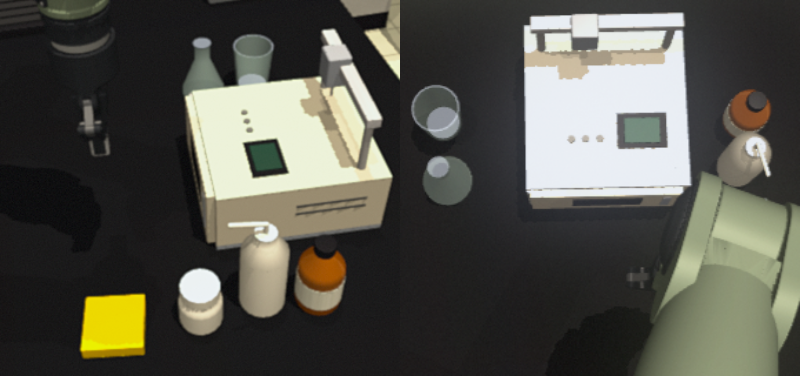

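```bash
python3 -c "
from plant import order
print(order.job_done())"
```

```text
the job is handed in; nothing more can be done
None
```

The tray is pushed home and the door is shut over it. I handed the job in at about 19 s of the 64 s allowed. No verdict came back.

**Tray:** The push ended at a firm stop at about 10 N. A picture taken before I touched the door showed the tray front level with the sampler front.

**Door:** I swung it shut from outside with the closed fingers. It stopped firmly, also at about 10 N, at x = 0.5015 against a predicted 0.5025. The last picture shows it flush and parallel on the front. The bystanders look unmoved and the robot is clear of everything.

**What disagreed:**
- **First tray push missed:** the fingertips passed above the tray without touching a vial. In the pictures the closed fingertips sat roughly 35 mm higher than the TCP reading plus `env.tip_reach` implied. I backed off, lowered by 36 mm and pushed again, which worked.
- **Vials at the end:** they could not be seen once the tray was in. I last saw all four standing just after the tray push began. Nothing unusual showed in the force readings after that.

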